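# Close the beam shutter, then slide the mirror mount into its detent and hold it

## Task

First turn the orange handle of the beam shutter clockwise from its open detent fully into its closed one, and only then move the mirror carriage: pinch its red tab and slide it gently to the left along the rail until its ball clicks into the notch of the detent bar, without running on past the notch. Finish while still pinching the tab with the ball seated in the notch; do not let go, leave the shutter closed, and leave the other things on the table where they are.

Things in the scene. Friction and masses are not known exactly. Their poses are not given: they have to be found in the camera images.
- shutter: Beam shutter fixed to the table, left or right of the rail: black block 60x60x60 mm on a dark base plate 84x60 mm, silver disc on top (to 62.5 mm above the table), a beam tube stub on its +x and -x faces. Origin at the centre of its underside; beam along its x axis. A red dot at the +x edge of its top marks open, a green dot at the -y edge closed.
- handle (a joint): Rotary handle of the shutter about the vertical axis through the shutter's origin: 0 = open (bar along the shutter's x axis), 1.4 rad = closed; grows clockwise seen from above. Stops and sprung detents at 0 and 1.4: turning takes up to about 0.15 N m, and past the middle (0.7) it snaps on to the other detent.
- grip (a point): Point on the handle's axis, 84.5 mm above the table, x axis along the bar. The handle is an orange bar 60 mm long, 12 mm wide, from 70.5 to 95.5 mm above the table, with a white line towards its pointer end; centred on the axis. Pinch it across its 12 mm width.
- rail: Dark dovetail rail 260 mm long fixed to the table along its own y axis (+y is to the robot's left), silver end stops. Origin at the centre of its underside. Beyond its right end a black cable of the room lies on the table (y about -0.18 m) and rises behind, from x = 0.57, y = -0.18, z = 0 to x = 0.7, y = -0.07, z = 0.4 m: keep arm and gripper clear of it.
- carriage (a joint): Travel of the carriage along the rail's +y axis, 0 to 0.16 m (end stops); 1 to 2 N of drag before the notch. The carriage is a silver saddle 84x60 mm whose top is 38 mm above the table, with a black mirror mount (50 mm wide, up to 88 mm above the table) on its far (+x) side, its front face 38 mm behind the middle of the tab.
- tab (a point): Middle of the pinching zone of the carriage's red finger tab, 68 mm above the table; x, y, z axes as the rail's. The tab stands 38 to 84 mm above the table, 12 mm wide along the rail's y (pinch it across this), 22 mm along the rail's x, centred on this point.
- index (a point): Where the carriage's sprung ball (12 mm across, under the near edge of the carriage, below the yellow index line) touches the detent bar: at the carriage's middle along y, 16 mm above the table, 10 mm nearer the robot than the tab; axes as the rail's.
- notch (a point): Middle of the notch in the detent bar, at the bar's top, 16 mm above the table; axes as the rail's. The silver bar, 250x12x16 mm, lies along the rail's near side; the notch is a 9.6 mm gap in its top between two yellow bands, 40 mm or more to +y of the carriage's start. Within 4 mm the ball is drawn in; pushing it out takes about 6 N; with the tab eased the ball centres the carriage by itself.
- gel_box: Bystander: small clear-lidded sample box 52x52x16 mm, loose; origin at the centre of its underside.
- post_holder: Bystander: black upright post holder, 32x41x50 mm, loose; origin on its underside.
- fork: Bystander: silver slotted clamping fork 28x75x14 mm, loose; origin at the centre of its underside.

How it is judged:
By the outcome, as a careful person would: the job done as asked, in the order asked, and still so for the second after the job is handed in, while the arm keeps its last pose, push and grip.
It also fails if it takes over 51 s, if anything falls off the work surface, if the arm or the gripper's body presses on something with over 40 N, if the wrist force passes 120 N, or if a joint passes its speed limit or range.

## Robot

A 6-joint arm with a two-finger parallel gripper is mounted at the origin on a cart in front of the work surface, level with it; the furniture and walls round the work are solid. World frame = base frame: x ahead of the robot, y to its left, z up, the work surface at z = 0. Lengths are in m, angles in rad, forces in N, time in s.
With the tool pointing down it reaches from about 0.35 to 0.85 m from the base axis. Payload 8.1 kg.
Tool frame: the origin (TCP) lies on the centre line of the jaws, within the pads' length; the fingertips stand bot.nose_length ahead of it and the grasp point (between the pads) lies 6 mm ahead of it (bot.nose_length is the distance from the TCP to the fingertips, in m); z points along the fingers, y is the line along which they close (so a half turn about z gives the same grasp; the last joint's range is limited). The gripper opens to 93 mm and grips with 3 to 60 N. Pads are 15 mm wide; open, the fingers measure 128 mm over their backs; the gripper's body (75 mm by 188 mm) begins 65 mm behind the grasp point.
Start: joints at [1.251, 0.13, 1.488, -0, 1.523, -0.085], TCP at [0.14, 0.584, 0.244] pointing down, gripper open.
Joint ranges: [-2.96, 2.96], [-0.89, 2.26], [0.02, 2.5], [-1.34, 4.48], [0, 2.73], [-2.66, 2.66]. Speed limits (rad/s): [2.39, 2.39, 2.79, 3.14, 3.14, 3.14].

## Interface

Orientations are given as a rotation vector (axis times angle).
In Python, from rig import bot, cams, spotter gives the robot as it stands. Calls block until the motion is done:
- bot.goto(position, orientation): joint-space move of the TCP to a pose.
- bot.move_l(position, vel=0.15, frame=None): straight line of the TCP; frame=None keeps the orientation; vel is the mean speed in m/s.
- bot.movej(angles): joint-space move.
- bot.grip(opening): opening from 0.0 (shut) to 1.0 (fully open); the grip force is fixed at half the most; returns when the fingers have stopped.
- bot.dwell(seconds).
- bot.ik(position, orientation): joint angles nearest the present ones, or None.
- bot.read_state(): the state.
- cams.get_image(name): name is "scene" or "side" or "wrist"; returns the picture (420x560x3 uint8, red, green, blue); there is no depth.
- cams.camera_info(name): a dict with "mtx" (3x3 intrinsics, pixels), "R" (3x3) and "t" (3): a world point X has camera coordinates R X + t. Camera axes: x right, y down, z forward; pixel columns grow to the right and rows downward; lengths in m; the calibration is good to about 2 mm. The wrist camera is an equidistant fisheye: a pixel r from the principal point sees the ray r / f radians off the axis. A picture is of the moment at which its call begins: read the wrist's pose just before it. camera_info takes no time and is no camera call; for the wrist camera it gives the pose at the moment of the call.
A pose or a line that the arm cannot do raises bot.MotionError and nothing moves.
- bot.hand_in(): hands the job in; it is judged then, once.
Trained networks look in the newest picture that a camera, given by its name, has taken for a name from the list of things; names that differ only in an ending like _2 or _b are one class to them, and where a whole thing is asked for, a point or a joint stands for the part that bears it (a point fixed in the world has none). Each returns a list of dicts, best first, with "confidence" (0 to 1); they miss things now and then, are a little off and sometimes report something else, mostly with a low value. They report only what shows in the picture. A call takes as long as a camera call.
- spotter.look_for(query, camera): "extent" ([centre column, centre row, width, height] as shares, 0 to 1, of the picture: columns of its width, rows of its height, round what is visible of it).
- spotter.mark_of(query, camera): "point" ([column, row] as shares, 0 to 1, of the picture: columns of its width, rows of its height: a listed point, or the origin of a listed thing).
The state is a dict: "time": time; "joint_positions": joint angles; "joint_vel": joint speeds; "joint_torque": joint torques, N m; "position": TCP position; "tcp_rot": TCP orientation; "ft_force": force on the tool from outside, world axes, zero at the start; "moment": the same for the moment, N m; "width": opening from 0.0 (shut) to 1.0 (fully open); "grip_force": force on a finger pad.
Only numpy, scipy, OpenCV 4.12 (cv2) and the standard library are available. Lean on these libraries where they do the work, as an engineer would, in place of code of your own. Each camera call takes 0.05 s, during which the arm holds its last target. There are 200 camera calls.

## Working session

There is one attempt and no reset: what is moved stays moved. The work goes in short steps, each a Python script; the robot and the scene stay as the last script left them, time stands still between calls to the robot, and variables do not carry over. Pictures are saved under pics/ and viewed, at most 10 in all, crops included, and the job is handed in when it is done.

```bash
ls; mkdir -p pics
cat > h.py <<'E'
import numpy as np, cv2
from rig import bot, cams, spotter
def ray(cam,px,info=None):
    i=info or cams.camera_info(cam); K=np.array(i["mtx"]);R=np.array(i["R"]);t=np.array(i["t"])
    d=np.array([(px[0]-K[0,2])/K[0,0],(px[1]-K[1,2])/K[1,1]])
    if cam=="wrist":
        r=np.hypot(*d); v=np.array([*(d/max(r,1e-9)*np.sin(r)),np.cos(r)])
    else: v=np.array([*d,1.])
    return -R.T@t, R.T@v/np.linalg.norm(v)
def atz(cam,px,z,info=None):
    o,d=ray(cam,px,info); return o+d*(z-o[2])/d[2]
def shot(cam,name):
    im=np.array(cams.get_image(cam)); cv2.imwrite(f"pics/{name}.png",im[:,:,::-1]); return im
E
python3 - <<'E'
from h import *
print(bot.nose_length, bot.read_state()["time"], bot.read_state()["tcp_rot"])
Z=dict(shutter=0,grip=.0845,rail=0,tab=.068,index=.016,notch=.016,gel_box=0,post_holder=0,fork=0)
for c in("scene","side","wrist"):
    shot(c,c+"0"); i=cams.camera_info(c)
    print(c,"centre",(-np.array(i["R"]).T@np.array(i["t"])).round(3))
    for q,z in Z.items():
        for m in spotter.mark_of(q,c)[:2]:
            px=np.array(m["point"])*[560,420]
            print(c,q,round(m["confidence"],2),px.round(1),atz(c,px,z,i).round(4))
E
```

```text
pics
0.025 0.0 [-3.67892802e-01 -3.11961687e+00  2.85599020e-03]
scene centre [-0.319 -0.322  0.951]
scene shutter 0.62 [183.2 213.3] [0.4941 0.3109 0.    ]
scene grip 0.6 [176.5 190.8] [0.4856 0.3131 0.0845]
scene grip 0.45 [175.9 180.4] [0.5198 0.3363 0.0845]
scene rail 0.84 [276.3 239.7] [0.5067 0.0483 0.    ]
scene tab 0.96 [301.1 230.3] [ 0.4993 -0.0191  0.068 ]
scene index 0.55 [296.8 248.4] [ 0.4865 -0.0148  0.016 ]
scene notch 0.73 [264.6 245.6] [0.4631 0.0599 0.016 ]
scene notch 0.42 [180.5 215.5] [0.4706 0.3023 0.016 ]
scene gel_box 0.93 [397.  295.7] [ 0.4589 -0.2698  0.    ]
scene gel_box 0.33 [173.9 177.7] [0.6095 0.4121 0.    ]
scene post_holder 0.56 [176.  176.9] [0.615  0.4085 0.    ]
scene post_holder 0.52 [220.  184.9] [0.635  0.2774 0.    ]
scene fork 0.7 [172.3 180.1] [0.5987 0.4105 0.    ]
side centre [1.092 0.447 1.257]
side shutter 0.64 [361.4 262.3] [ 0.4943  0.3193 -0.    ]
side grip 0.74 [358.6 258.8] [0.5295 0.3168 0.0845]
side grip 0.61 [367.  245.3] [0.4814 0.3166 0.0845]
side rail 0.76 [278.3 219.9] [0.5081 0.0426 0.    ]
side rail 0.43 [290.1 210.2] [0.4601 0.0539 0.    ]
side tab 0.89 [265.3 195.8] [ 0.4925 -0.0126  0.068 ]
side index 0.95 [265.1 204.2] [ 0.4917 -0.0163  0.016 ]
side notch 0.67 [291.2 211. ] [0.4686 0.0633 0.016 ]
side gel_box 0.72 [207.2 162.3] [ 0.4549 -0.2706  0.    ]
side gel_box 0.29 [365.9 244.8] [0.4379 0.3037 0.    ]
wrist centre [0.063 0.604 0.386]
```

Run:
```python
import cv2
a=cv2.imread("pics/scene0.png")[140:320,130:430]; b=cv2.imread("pics/side0.png")[130:310,170:470]
cv2.imwrite("pics/pair.png",cv2.resize(cv2.vconcat([a,b]),None,fx=1.66,fy=1.66,interpolation=cv2.INTER_CUBIC))
```

```text
(no output)
```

View pics/pair.png

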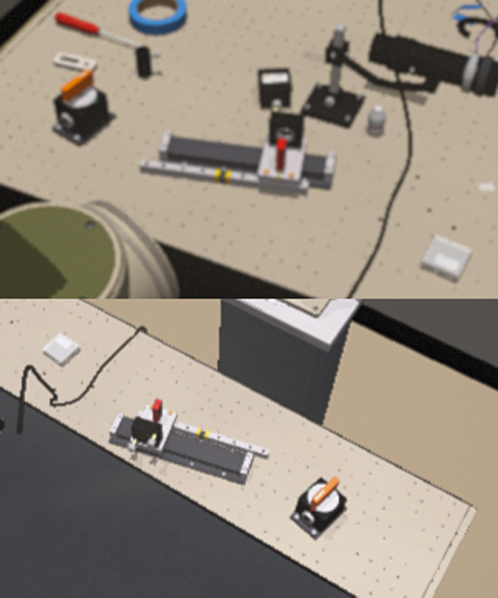

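View pics/scene0.png

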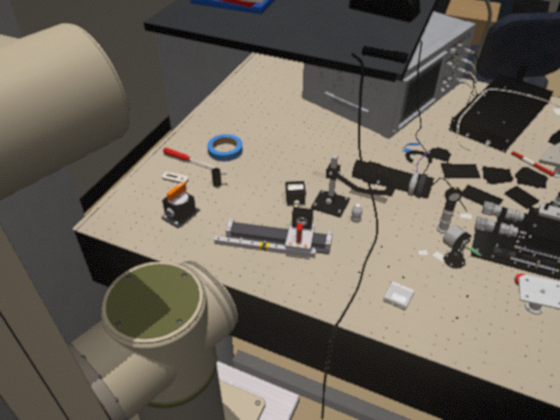

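The first picture shows the shutter at about (180,207) with its orange handle at (177,190), the red tab at (299,233) and the yellow notch bands at (264,245). The tape, screwdriver, fork and post holder sit behind the shutter. The networks' positions agree with this, so I'll take closer looks with the wrist camera.

```bash
cat >> h.py <<'E'
from scipy.spatial.transform import Rotation as Ro
def ori(psi):  # tool down, tool y at yaw psi
    y=np.array([np.cos(psi),np.sin(psi),0]); z=np.array([0,0,-1.]); x=np.cross(y,z)
    return Ro.from_matrix(np.column_stack([x,y,z])).as_rotvec()
def look(name,Z):
    i=cams.camera_info("wrist"); im=shot("wrist",name)
    for q,z in Z.items():
        for m in spotter.mark_of(q,"wrist")[:2]:
            px=np.array(m["point"])*[560,420]
            print(q,round(m["confidence"],2),px.round(1),atz("wrist",px,z,i).round(4))
    return im,i
def blob(im,i,z,h0,h1,near,rad=.06,smin=120,vmin=90):
    hsv=cv2.cvtColor(im,cv2.COLOR_RGB2HSV); m=(hsv[...,0]>=h0)&(hsv[...,0]<=h1)&(hsv[...,1]>smin)&(hsv[...,2]>vmin)
    p=np.argwhere(m)[:,::-1]; w=np.array([atz("wrist",q,z,i)[:2] for q in p])
    w=w[np.hypot(*(w-near).T)<rad]
    (c,s,a)=cv2.minAreaRect((w*1e3).astype(np.float32)); mu=w.mean(0); e=np.linalg.eigh(np.cov((w-mu).T))
    print("blob n",len(w),"mean",mu.round(4),"rect",np.round(c,1),np.round(s,1),round(a,1),"axis deg",np.degrees(np.arctan2(e[1][1,1],e[1][0,1])).round(1))
E
python3 - <<'E'
from h import *
P=np.pi/2
bot.goto([0.54,0.315,0.26],ori(P))
im,i=look("w1",dict(shutter=0,grip=.0845,notch=.016,fork=0,post_holder=0))
blob(im,i,.0955,5,18,np.array([.49,.315]))
bot.goto([0.56,0.03,0.26],ori(P))
im,i=look("w2",dict(rail=0,tab=.068,index=.016,notch=.016))
blob(im,i,.084,0,4,np.array([.495,-.016])); blob(im,i,.084,175,179,np.array([.495,-.016])); blob(im,i,.016,22,35,np.array([.466,.061]))
print(bot.read_state()["time"])
import cv2
cv2.imwrite("pics/w12.png",cv2.hconcat([cv2.imread("pics/w1.png"),cv2.imread("pics/w2.png")])[:, :]) 
a=cv2.imread("pics/w12.png");cv2.imwrite("pics/w12.png",cv2.resize(a,(800,300),interpolation=cv2.INTER_AREA))
E
```

```text
shutter 0.7 [281.6 135.2] [0.4879 0.3138 0.    ]
grip 0.9 [285.6 136.3] [0.4832 0.3185 0.0845]
notch 0.9 [ 94.1 126.4] [0.4638 0.0647 0.016 ]
fork 0.68 [350.1 228.4] [0.6099 0.405  0.    ]
post_holder 0.92 [256.2 243. ] [0.6305 0.2793 0.    ]
blob n 652 mean [0.4827 0.3164] rect [485.1 315.8] [11.2 58.9] 77.5 axis deg 167.7
rail 0.6 [296.3 135.4] [0.5089 0.047  0.    ]
tab 0.79 [243.1 128.4] [ 0.4966 -0.0099  0.068 ]
index 0.71 [243.  116.7] [ 0.485  -0.0164  0.016 ]
notch 0.83 [311.7 100. ] [0.4655 0.0644 0.016 ]
blob n 230 mean [ 0.4939 -0.0132] rect [493.9 -13.2] [20.7 10.8] 13.8 axis deg -165.9Traceback (most recent call last):
  File "<stdin>", line 8, in <module>
  File "h.py", line 28, in blob
    w=w[np.hypot(*(w-near).T)<rad]
                   ~^~~~~
ValueError: operands could not be broadcast together with shapes (0,) (2,)
```

Run:
```python
from h import *
i=cams.camera_info("wrist"); im=cv2.imread("pics/w2.png")[:,:,::-1].copy()
px=[311.7,100]
hsv=cv2.cvtColor(im,cv2.COLOR_RGB2HSV)
m=((hsv[...,0]>=20)&(hsv[...,0]<=34)&(hsv[...,1]>110)&(hsv[...,2]>60)).astype(np.uint8)
n,l,s,c=cv2.connectedComponentsWithStats(m)
for k in range(1,n):
    if s[k,4]>3: print(s[k],c[k].round(1),atz("wrist",c[k],.016,i).round(4))
print(bot.read_state()["time"])
a=cv2.imread("pics/w1.png")[60:280,180:400]; b=cv2.imread("pics/w2.png")[30:250,180:400]
cv2.imwrite("pics/w12.png",cv2.resize(cv2.hconcat([a,b]),None,fx=1.8,fy=1.8,interpolation=cv2.INTER_CUBIC))
```

```text
[316  93   7  11  61] [319.1  98.2] [0.4629 0.0731 0.016 ]
[303  96   7  11  60] [305.8 101.2] [0.4668 0.0575 0.016 ]
[238 106   3   8  11] [239.2 109.2] [ 0.4758 -0.0208  0.016 ]
4.9083
```

View pics/w12.png

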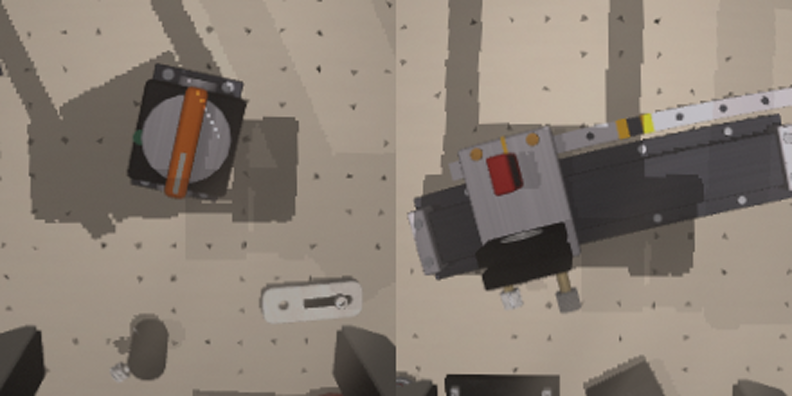

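The left crop shows the shutter with the orange bar at about (187,145), its white pointer line towards the far side and the green dot on its -y side. The right crop shows the red tab at (503,172), the ball's index line on the carriage, and the yellow bands with the notch at (633,127). The measured bar is 59x11 mm and the tab 21x11 mm, both matching the given sizes. I'll turn the handle now.

Run:
```python
from h import *
def st(s):
    r=bot.read_state(); print(s,round(r["time"],2),np.round(r["position"],4),"F",np.round(r["ft_force"],1),"M",np.round(r["moment"],2),"w",round(r["width"],3),"g",round(r["grip_force"],1))
c=[.4851,.3158]; p0=np.radians(77.7); z=.0925
bot.grip(.45)
bot.goto([*c,.16],ori(p0)); bot.move_l([*c,z]); st("down")
bot.grip(0.0); st("pinch")
for k in np.linspace(.2,1.4,7):
    bot.goto([*c,z],ori(p0-k)); st(f"{k:.2f}")
```

```text
down 7.66 [0.4857 0.3155 0.0932] F [1.1 0.  0.7] M [-0.03  0.06  0.  ] w 0.45 g 0.0
pinch 8.25 [0.4851 0.3145 0.0931] F [-2.8 -8.3  7.7] M [-1.37  0.42  0.08] w 0.127 g 30.0
0.20 8.56 [0.4852 0.3146 0.0931] F [-2.6 -7.8  6.3] M [-1.21  0.47 -0.01] w 0.127 g 30.0
0.40 8.87 [0.4852 0.3147 0.0931] F [-2.2 -6.8  7. ] M [-1.17  0.4   0.02] w 0.131 g 30.0
0.60 9.18 [0.4853 0.3148 0.0931] F [-1.5 -6.1  6.4] M [-1.12  0.42 -0.  ] w 0.126 g 30.0
0.80 9.48 [0.4854 0.3148 0.0931] F [-2.  -5.9  5.7] M [-1.05  0.33 -0.02] w 0.125 g 30.0
1.00 9.79 [0.4854 0.3149 0.0931] F [-1.1 -6.5  4.1] M [-1.03  0.26 -0.1 ] w 0.126 g 30.0
1.20 10.1 [0.4855 0.3149 0.0931] F [ 0.4 -5.5  4.3] M [-1.02  0.24 -0.08] w 0.13 g 30.0
1.40 10.41 [0.4857 0.3149 0.0931] F [ 0.  -5.6  4. ] M [-1.08  0.11 -0.02] w 0.129 g 30.0
```

```bash
cat >> h.py <<'E'
def st(s):
    r=bot.read_state(); print(s,round(r["time"],2),np.round(r["position"],4),"F",np.round(r["ft_force"],1),"M",np.round(r["moment"],2),"w",round(r["width"],3),"g",round(r["grip_force"],1)); return r
E
python3 - <<'E'
from h import *
c=[.4855,.3150]; p0=np.radians(77.7); z=.0925
bot.goto([*c,z],ori(p0-1.44)); bot.dwell(.2); st("1.44")
bot.grip(.45); st("open")
bot.move_l([*c,.17]); 
bot.goto([0.54,0.315,0.26],ori(np.pi/2))
i=cams.camera_info("wrist"); im=shot("wrist","w3"); blob(im,i,.0955,5,18,np.array([.485,.315]))
cv2.imwrite("pics/w3c.png",cv2.resize(im[60:280,180:400,::-1],None,fx=1.8,fy=1.8))
# tab view, higher accuracy: camera above tab/notch middle
bot.goto([0.56,0.025,0.22],ori(np.pi/2))
i=cams.camera_info("wrist"); im=shot("wrist","w4")
blob(im,i,.084,0,4,np.array([.495,-.016]))
hsv=cv2.cvtColor(im,cv2.COLOR_RGB2HSV)
m=((hsv[...,0]>=20)&(hsv[...,0]<=34)&(hsv[...,1]>110)&(hsv[...,2]>60)).astype(np.uint8)
n,l,s,c=cv2.connectedComponentsWithStats(m)
for k in range(1,n):
    if s[k,4]>3: print(s[k],atz("wrist",c[k],.016,i).round(4),atz("wrist",c[k],.038,i).round(4))
st("")
E
```

```text
1.44 10.86 [0.4857 0.3149 0.0931] F [-2.  -2.8  5.6] M [-0.65  0.39  0.47] w 0.126 g 30.4
open 11.55 [0.4855 0.315  0.0925] F [-0.  -1.1 -0.4] M [-0.05  0.06  0.03] w 0.45 g 0.0
blob n 719 mean [0.4846 0.318 ] rect [484.5 316. ] [58.6 12.5] 87.3 axis deg 87.1
blob n 307 mean [ 0.4939 -0.0131] rect [494. -13.] [20.9 11.1] 13.7 axis deg -166.8
[324  91   9  12  80] [0.4632 0.0732 0.016 ] [0.4643 0.0703 0.038 ]
[309  94   9  13  74] [0.467  0.0575 0.016 ] [0.4679 0.0556 0.038 ]
[237 105   4   9  19] [ 0.4765 -0.0208  0.016 ] [ 0.4768 -0.0178  0.038 ]
[463 350   2   4   4] [0.8262 0.3135 0.016 ] [0.8043 0.2954 0.038 ]
[419 356   2   4   4] [0.824  0.2324 0.016 ] [0.8023 0.2194 0.038 ]
[433 356   4   4   5] [0.8286 0.2596 0.016 ] [0.8065 0.2449 0.038 ]
[437 357   3   3   4] [0.8313 0.2671 0.016 ] [0.8091 0.252  0.038 ]
[464 358   8   5  11] [0.85   0.3305 0.016 ] [0.8267 0.3113 0.038 ]
[440 360   3   2   4] [0.8377 0.2749 0.016 ] [0.8151 0.2592 0.038 ]
[446 363   4   6   9] [0.8538 0.2913 0.016 ] [0.8302 0.2746 0.038 ]
[452 363   4   8   9] [0.8582 0.3043 0.016 ] [0.8343 0.2868 0.038 ]
[4
[... 653 characters left out ...]
8627 0.2482 0.016 ] [0.8385 0.2342 0.038 ]
[427 373   4   3   6] [0.8652 0.2586 0.016 ] [0.8408 0.244  0.038 ]
[198 376   3   3   4] [ 0.8563 -0.1036  0.016 ] [ 0.8325 -0.0953  0.038 ]
[204 376   3   4   5] [ 0.8564 -0.0937  0.016 ] [ 0.8326 -0.086   0.038 ]
[167 378   2   3   4] [ 0.8688 -0.1577  0.016 ] [ 0.8442 -0.1459  0.038 ]
[177 378   3   3   4] [ 0.8664 -0.1402  0.016 ] [ 0.842  -0.1295  0.038 ]
[195 378   2   3   4] [ 0.8619 -0.1101  0.016 ] [ 0.8377 -0.1014  0.038 ]
[362 380   3   3   5] [0.8639 0.1475 0.016 ] [0.8396 0.1399 0.038 ]
[378 380   5   2   5] [0.8658 0.1757 0.016 ] [0.8414 0.1663 0.038 ]
 14.94 [0.5603 0.0263 0.2204] F [-0.2  0.9  0.2] M [ 0.04 -0.02 -0.01] w 0.45 g 0.0
```

View pics/w3c.png

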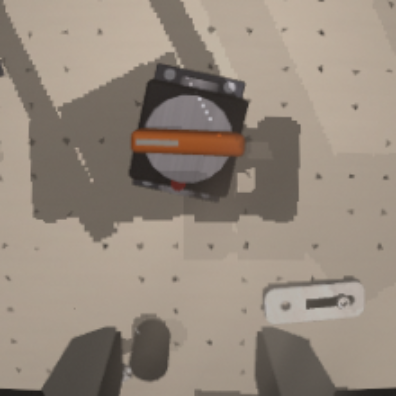

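The handle bar now lies across the beam, turned 80.5°, which is 1.4 rad, with the stop felt at 0.47 N m. The red open dot is uncovered at (178,187), so the shutter is closed. The carriage needs to travel about 83 mm, so I'll pinch the tab and slide it gently.

```bash
cat >> h.py <<'E'
A=np.radians(13.75); V=np.array([-np.sin(A),np.cos(A),0]); U=np.array([np.cos(A),np.sin(A),0])
T0=np.array([.494,-.013,.076]); PSI=np.pi/2+A
def along(tag,f0=0):
    r=bot.read_state(); d=np.array(r["position"])-T0; F=np.array(r["ft_force"])
    print(tag,"t",round(r["time"],2),"s %.2f lat %.2f mm"%(d@V*1e3,d@U*1e3),"Fs %.2f Fl %.2f Fz %.2f"%(F@V-f0,F@U,F[2]),"w",round(r["width"],3)); return d@V,F@V-f0
E
python3 - <<'E'
from h import *
bot.goto(T0+[0,0,.07],ori(PSI)); bot.move_l(T0); along("down")
bot.grip(0.0); along("pinch")
for s in (.01,.03,.06,.074):
    bot.move_l(T0+V*s,vel=.04); along(f"cmd {s}")
im=shot("wrist","w5"); cv2.imwrite("pics/w5c.png",im[:,:,::-1])
E
```

```text
down t 16.06 s -0.09 lat 1.22 mm Fs -0.16 Fl 0.44 Fz 0.11 w 0.449
pinch t 16.64 s -0.27 lat 0.36 mm Fs -0.65 Fl -0.62 Fz 4.14 w 0.127
cmd 0.01 t 17.04 s 10.79 lat 0.39 mm Fs 0.55 Fl -0.50 Fz 6.55 w 0.127
cmd 0.03 t 17.69 s 30.93 lat 0.47 mm Fs 1.08 Fl 0.16 Fz 6.82 w 0.129
cmd 0.06 t 18.59 s 61.00 lat 0.59 mm Fs 0.83 Fl 1.55 Fz 6.60 w 0.127
cmd 0.074 t 19.09 s 75.51 lat 0.66 mm Fs 3.25 Fl 2.40 Fz 6.54 w 0.128
```

View pics/w5c.png

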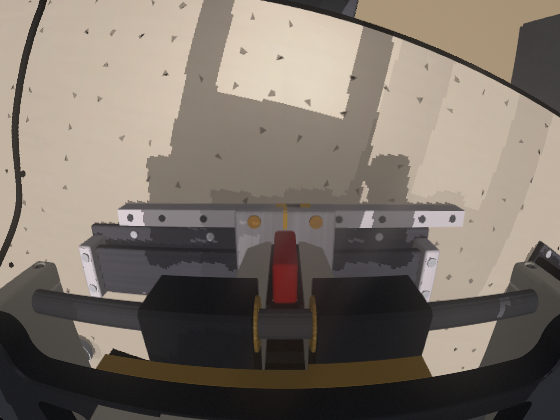

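The wrist view shows the red tab pinched at (285,265), the index line at (286,218), and the yellow bands centred near column 294, so several millimetres remain. From here I'll step slowly and watch the force.

Run:
```python
from h import *
bot.dwell(.3); along("rest")
for s in np.arange(75,83.1,1)/1e3:
    bot.move_l(T0+V*s,vel=.01); bot.dwell(.15); p,f=along(f"cmd {s*1e3:.0f}")
    if f<-3.2 : break
shot("wrist","w6"); a=cv2.imread("pics/w6.png")[180:240,220:350]; cv2.imwrite("pics/w6c.png",cv2.resize(a,None,fx=6,fy=6,interpolation=cv2.INTER_CUBIC))
```

```text
rest t 19.44 s 75.13 lat 0.65 mm Fs 1.01 Fl 3.02 Fz 6.64 w 0.129
cmd 75 t 19.84 s 76.05 lat 0.65 mm Fs 0.55 Fl 2.13 Fz 6.94 w 0.128
cmd 76 t 20.24 s 77.13 lat 0.66 mm Fs 1.35 Fl 2.29 Fz 6.73 w 0.128
cmd 77 t 20.64 s 78.31 lat 0.66 mm Fs 1.86 Fl 1.40 Fz 6.52 w 0.124
cmd 78 t 21.04 s 79.58 lat 0.68 mm Fs 3.75 Fl 2.10 Fz 7.35 w 0.125
cmd 79 t 21.44 s 80.68 lat 0.65 mm Fs 4.74 Fl 2.21 Fz 6.78 w 0.129
cmd 80 t 21.84 s 81.12 lat 0.67 mm Fs 0.69 Fl 2.82 Fz 5.68 w 0.123
cmd 81 t 22.24 s 81.40 lat 0.67 mm Fs -2.29 Fl 2.82 Fz 4.46 w 0.128
cmd 82 t 22.64 s 82.04 lat 0.67 mm Fs -3.80 Fl 2.19 Fz 4.72 w 0.126
```

View pics/w6c.png

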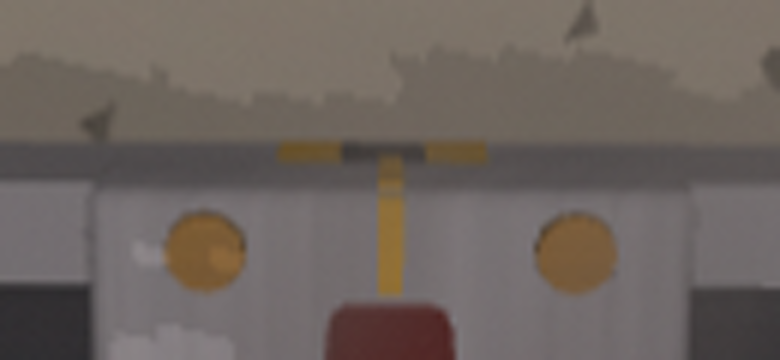

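The index line (391) stands only about 0.8 mm past the middle of the bands (383.5). The force went from +4.7 N to -3.8 N, so the ball has clicked in. I'll ease the push back to the force-free centre.

Run:
```python
from h import *
for s in (81.2,80.6,80.2):
    bot.move_l(T0+V*s/1e3,vel=.01); bot.dwell(.3); p,f=along(f"cmd {s}")
    if f>-.5: break
i=cams.camera_info("wrist"); im=shot("wrist","w7"); a=cv2.imread("pics/w7.png")[180:240,220:350]; cv2.imwrite("pics/w7c.png",cv2.resize(a,None,fx=6,fy=6,interpolation=cv2.INTER_CUBIC))
for q in("gel_box","handle","post_holder","fork"):
    shot("scene","s9"); print(q,[(round(m["confidence"],2),(np.array(m["point"])*[560,420]).round(1)) for m in spotter.mark_of(q,"scene")[:2]])
```

```text
cmd 81.2 t 23.24 s 81.39 lat 0.64 mm Fs -3.44 Fl 2.39 Fz 4.28 w 0.126
cmd 80.6 t 23.79 s 81.18 lat 0.69 mm Fs -0.95 Fl 1.53 Fz 5.65 w 0.129
cmd 80.2 t 24.34 s 81.07 lat 0.68 mm Fs 0.69 Fl 2.66 Fz 6.11 w 0.126
gel_box [(0.8, array([397.5, 295.4]))]Traceback (most recent call last):
  File "<stdin>", line 7, in <module>
ValueError: it knows: fork, gel_box, grip, index, notch, post_holder, rail, shutter, tab
```

View pics/w7c.png

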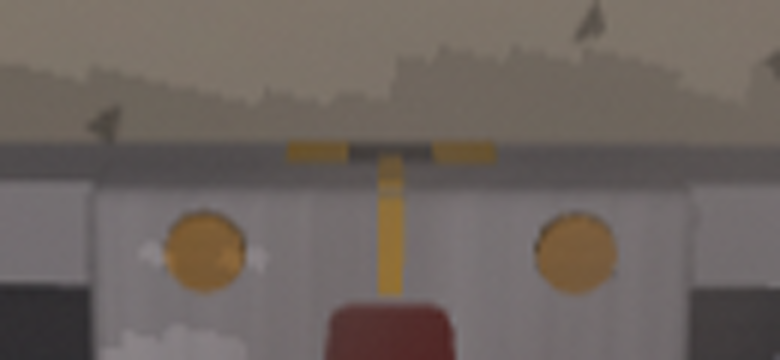

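View pics/s9.png

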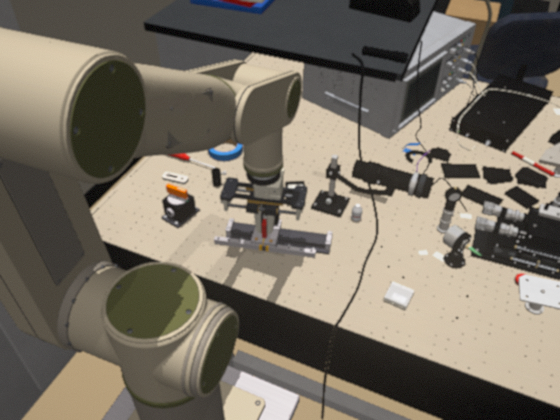

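The index line (391) now stands midway between the bands (288–495, middle 391) with almost no force along the rail. In the scene picture the tab is still pinched, the handle is across the beam, and the gel box, fork and post holder are where they were. I'm handing in.

```bash
python3 -c "
from h import *
along('end'); print(bot.hand_in())"
```

```text
end t 24.54 s 81.07 lat 0.65 mm Fs -0.45 Fl 1.36 Fz 5.30 w 0.125
the job is handed in; nothing more can be done
None
```

I turned the shutter fully closed first, then slid the carriage until its ball clicked into the notch; I handed in at about 24.5 s with the tab still pinched, almost no push along the rail, and the bystanders looking unmoved in the last scene picture.

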